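Crack open the sealed dry box and hold its lid ajar

ROBOT

A 6-joint arm with a two-finger parallel gripper is mounted at the origin on a cart in front of the work surface, level with it; the furniture and walls round the work are solid. World frame = base frame: x ahead of the robot, y to its left, z up, the work surface at z = 0. Lengths are in mm, angles in rad, forces in N, time in s.
With the tool pointing down it reaches from about 375 to 900 mm from the base axis. Payload 3.1 kg.
Tool frame: the origin (TCP) lies on the centre line of the jaws, within the pads' length; the fingertips stand 8 mm ahead of it and the grasp point (between the pads) lies 11 mm behind it; z points along the fingers, y is the line along which they close (so a half turn about z gives the same grasp; the last joint's range is limited). The gripper opens to 85 mm and grips with 20 to 120 N. Pads are 22 mm wide; open, the fingers measure 114 mm over their backs; the gripper's body (76 mm by 85 mm) begins 54 mm behind the grasp point. The pads swing forward as they close: fully open they stand 13 mm farther back than shut.
Start: joints at [-1.407, 0.527, 1.433, -0, 1.181, -0.178], TCP at [209.512, -588.814, 209.21] pointing down, gripper open.
Joint ranges: [-3.08, 3.08], [-0.75, 2.2], [0.22, 2.44], [-1.43, 4.57], [0, 2.65], [-2.85, 2.85]. Speed limits (rad/s): [2.79, 2.79, 3.14, 3.14, 3.14, 3.14].

INTERFACE

Orientations are given as [roll, pitch, yaw] about the fixed x, y, z axes, in that order (R = Rz(yaw) Ry(pitch) Rx(roll)).
In Python, from cell import arm, eoat, imaging gives the robot as it stands. Calls block until the motion is done:
- arm.move_pose(position, orientation): joint-space move of the TCP to a pose.
- arm.line_to(position, rate=150, ori=None): straight line of the TCP; ori=None keeps the orientation; rate is the mean speed in mm/s.
- arm.move_j(angles): joint-space move.
- eoat.command_gripper(opening, force=None): finger opening in mm; force is the grip in N (None keeps the last); returns when the fingers have stopped.
- arm.hold(seconds).
- arm.solve_ik(position, orientation): joint angles nearest the present ones, or None.
- imaging.read_camera(name): name is "side" or "top" or "wrist"; returns a dict with "pixels" (480x640x3 uint8, red, green, blue), "z_map" (480x640 float32, mm along the optical axis (not along the pixel's ray), 0 where there is no reading), "fx", "fy", "cx", "cy" (pixels), "dist_coeffs" ([k1, k2, p1, p2, k3] as OpenCV has them; the pictures are not rectified), "R" (3x3) and "t" (3): a world point X has camera coordinates R X + t. Camera axes: x right, y down, z forward; pixel columns grow to the right and rows downward; lengths in mm; the calibration is good to about 2 mm. A picture is of the moment at which its call begins.
A pose or a line that the arm cannot do raises arm.MotionError and nothing moves.
- arm.job_done(): hands the job in; it is judged then, once.
Readings, each from a call of its own:
- arm.read_time_s(): time.
- arm.read_q(): joint angles.
- arm.read_qvel(): joint speeds.
- arm.read_joint_efforts(): joint torques, N m.
- arm.read_tool_pos(): TCP position.
- arm.read_ee_rot(): TCP orientation.
- arm.read_wrist_force(): force on the tool from outside, world axes, zero at the start.
- arm.read_torque(): the same for the moment, N m.
- arm.read_opening(): finger opening in mm.
- arm.read_grip_force(): force on a finger pad.
Only numpy, scipy, OpenCV 4.12 (cv2) and the standard library are available. Lean on these libraries where they do the work, as an engineer would, in place of code of your own. Each camera call takes 0.05 s, during which the arm holds its last target. There are 200 camera calls.

TASK

I want to slip a fresh humidity card into the sealed dry box without losing its dry air. Slide the bolt on its front fully back against its stop, then pull the lid up by its handle until the sticky gasket lets go - never let it fly wide open, 6 cm at the front edge is far too much - and keep hold of the handle with the lid standing still about 2.5 cm open at the front edge: finish while holding it, do not let go. Leave the things standing and lying round the box where they are.

Things in the scene. Friction and masses are not known exactly. Their poses are not given: they have to be found in the camera images.
- dry_box: White metal dry box screwed to the bench, 145 mm deep (x) x 220 wide (y) x 70 high, with a ledge along its front (46 mm deep, top at z = 52 mm) that carries the bolt, and a grey hinged lid with clear window (top at z = 87 mm). Fixed. Origin: centre of the underside; its x axis points from the front (bolt side) to the rear (hinge side), y to the left seen from the front, z up.
- bolt_tab (a point): Centre of the bolt's upright steel thumb tab in front of the lid: 11 mm wide along the box's y, 16 mm along x, 30 mm high (box z 78 to 108 mm); moves with the bolt, locked at box (-100, 40, 93) mm. Under it lie only the rod and barrel (up to z = 70 mm); 50 mm free to either side along y; the lid's front edge is 16 mm behind it.
- bolt (a joint): Slide of the bolt along the box's +y (to the left seen from the front), m. 0 = locked (its nose is through the keeper on the lid), 0.040 = fully back against the stop; starts between 0 and 0.006, stays where it is left. About 2.5 N of friction. The lid cannot be lifted before the bolt is past about 0.025.
- handle_mid (a point): Middle of the upper bar of the lid's arched steel pull handle, on its axis: round bar 10 mm thick, straight for 84 mm along the box's y, 25 mm free below it. With the lid shut at box (-58, 0, 117) mm; it turns with the lid about the hinge, from whose axis it lies 134.5 mm to the front and 44 mm up when shut.
- lid_edge (a point): Middle of the lower front edge of the lid, box (-75.5, 0, 73) mm when shut, 152 mm from the hinge axis.
- lid_hinge (a point): Middle of the hinge axis of the lid, at box (76.5, 0, 73) mm; the axis is parallel to the box's y.
- lid: The lid with its pull handle, 0.3 to 0.55 kg; the body frame lies on the hinge axis and turns with the lid (its own y is the axis).
- lid_angle (a joint): Opening of the lid about its rear hinge, rad. 0 = shut, grows as the front edge rises (0.165 = 25 mm at the front edge). The seal holds until the handle is pulled up with about 13 to 18 N, lets go within some 10 mm of travel, then only the lid's weight is left (2 to 3 N at the handle). It does not stay up: let go, it drops back and rests about 0.065 rad open on the seal.
- heatsink_mid (a point): Bystander: black finned heat sink, 28 x 34 x 22 mm, standing beside the box; centre.
- flux_bottle_mid (a point): Bystander: small dark squeeze bottle with pointed white cap, 36 mm across, 122 mm high, standing beside the box; point on its axis 10 mm up.
- tweezers_1_mid (a point): Bystander: steel tweezers, 122 mm long, lying in front of the box; centre.
- pliers_mid (a point): Bystander: small pliers, 152 x 46 x 11 mm, lying beside the box; centre.

How it is judged (in metres and radians):
On the way, in this order (a step that is already met when the one before it is completed fails the run):
1. the bolt is slid fully back (within 4 mm of its stop) while the lid is still shut (value of joint bolt above 0.036 m and value of joint lid_angle below 0.02 rad), for 0.2 s.
2. the lid is pulled free of its seal by the handle (value of joint lid_angle above 0.1 rad and contact force between the fingers and lid above 0.5 N and distance between the grasp point and handle_mid below 0.07 m), for 0.1 s.
At the end, for the whole second after the job is handed in: The program finishes while the fingers still hold the lid at its handle: the lid stands still between 0.10 and 0.24 rad (about 15 to 36 mm open at the front edge) and the bolt is still back within 5 mm of its stop (all of step 2 and value of joint lid_angle below 0.24 rad and velocity of joint lid_angle between -0.05 and 0.05 rad/s and value of joint bolt above 0.035 m); the arm keeps its last pose, push and grip.
It fails at once if the lid swings wide open (more than 0.42 rad, about 6 cm at the front edge) (value of joint lid_angle above 0.42 rad).
It fails at once if a thing standing around the box is moved by more than 20 mm (distance of any of heatsink_mid, flux_bottle_mid, tweezers_1_mid, pliers_mid from where it was at the start of the episode above 0.02 m).
It also fails if it takes over 38 s, if anything falls off the work surface, if the arm or the gripper's body presses on something with over 40 N, if the wrist force passes 120 N, or if a joint passes its speed limit or range.

## Working session

There is one attempt and no reset: what is moved stays moved. The work goes in short steps, each a Python script; the robot and the scene stay as the last script left them, time stands still between calls to the robot, and variables do not carry over. Pictures are saved under pics/ and viewed, at most 10 in all, crops included, and the job is handed in when it is done.

```bash
mkdir -p pics; ls; python3 - <<'E'
from cell import arm, eoat, imaging
import cv2,numpy as np,pickle
d={}
for n in("top","side"):
    c=imaging.read_camera(n); d[n]=c
    cv2.imwrite(f"pics/{n}1.png",c["pixels"][:,:,::-1]); print(n,c["t"],-np.array(c["R"]).T@c["t"],c["fx"],c["dist_coeffs"])
pickle.dump(d,open("d.pkl","wb"))
print(arm.read_time_s(),arm.read_ee_rot())
E
```

```text
pics
top [-38.70520907 576.74442751 863.38398877] [443.37032759 -57.99426028 937.88248642] 437.0954404007266 [0.01003808 0.         0.         0.         0.        ]
side [449.1562973  265.98249955 665.18223831] [172.51637285 601.73995698 568.421151  ] 537.3249016357111 [0.04212802 0.         0.         0.         0.        ]
0.1 [-3.13957665e+00 -3.76463164e-04  3.41810821e-01]
```

View pics/top1.png

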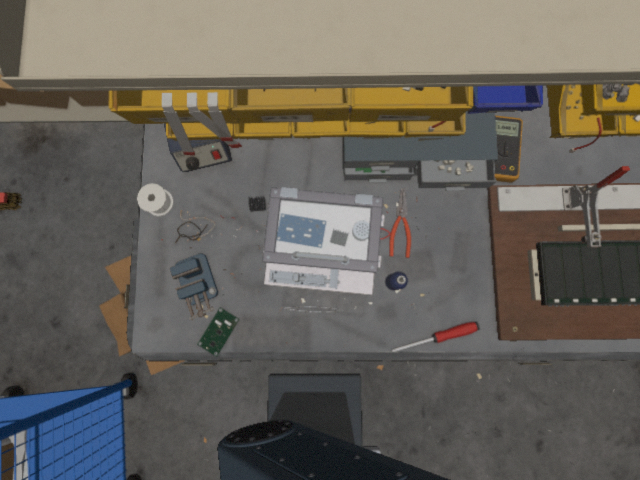

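View pics/side1.png

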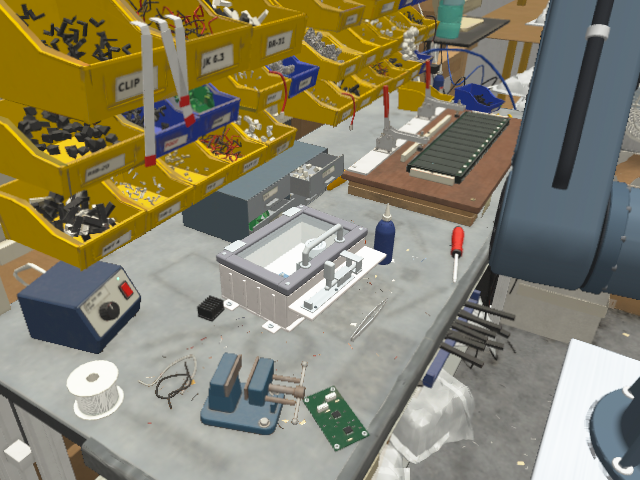

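Top view: box around (322,240), its front towards the robot, handle about (323,257), bolt tab about (337,281). The flux bottle is at (396,281), right of the ledge, pliers (400,230), heat sink (257,203) and tweezers (320,308). Next I fit the box pose from depth.

```bash
cat > h.py <<'E'
import cv2,numpy as np
def world(c):
    K=np.array([[c["fx"],0,c["cx"]],[0,c["fy"],c["cy"]],[0,0,1]])
    v,u=np.mgrid[0:480,0:640]
    p=cv2.undistortPoints(np.stack([u.ravel(),v.ravel()],1).astype(np.float64)[:,None],K,np.array(c["dist_coeffs"],float))[:,0]
    z=c["z_map"].ravel().astype(float)
    X=np.c_[p*z[:,None],z]
    W=(X-np.array(c["t"]))@np.array(c["R"]); W[z==0]=np.nan
    return W.reshape(480,640,3)
def proj(c,P):
    K=np.array([[c["fx"],0,c["cx"]],[0,c["fy"],c["cy"]],[0,0,1]])
    return cv2.projectPoints(np.atleast_2d(np.array(P,float)),cv2.Rodrigues(np.array(c["R"]))[0],np.array(c["t"],float),K,np.array(c["dist_coeffs"],float))[0][:,0]
E
python3 - <<'E'
import pickle,cv2,numpy as np
from h import *
d=pickle.load(open("d.pkl","rb"))
for n in d:
    c=d[n];W=world(c)
    x,y,z=W[...,0],W[...,1],W[...,2]
    roi=(x>330)&(x<720)&(y>-280)&(y<120)
    print(n,"table z",np.nanmedian(z[roi&(abs(z)<15)]))
    m=roi&(z>78)&(z<95)
    k,l,s,ce=cv2.connectedComponentsWithStats(m.astype(np.uint8))
    i=1+np.argmax(s[1:,4]); P=W[l==i][:,:2].astype(np.float32)
    print("lid",len(P),np.median(z[l==i]),cv2.minAreaRect(P))
    for lo,hi,nm in((45,60,"ledge"),(100,130,"tall"),(60,76,"rod")):
        m=roi&(z>lo)&(z<hi)
        k,l,s,ce=cv2.connectedComponentsWithStats(m.astype(np.uint8))
        for i in range(1,k):
            if s[i,4]>5:
                Q=W[l==i]; print(nm,s[i,4],Q.mean(0).round(1),Q.min(0).round(),Q.max(0).round(),[np.round(a,2) for a in cv2.minAreaRect(Q[:,:2].astype(np.float32))])
c=d["top"];cv2.imwrite("pics/topc.png",cv2.resize(c["pixels"][170:330,230:430,::-1],(800,640),interpolation=2)[:600])
c=d["side"];cv2.imwrite("pics/sidec.png",cv2.resize(c["pixels"][190:350,190:400,::-1],(787,600),interpolation=2))
E
```

```text
top table z -0.19980605153140923
lid 8431 83.32612483125037 ((570.7855224609375, -44.12054443359375), (226.01327514648438, 190.38076782226562), 84.27222442626953)
ledge 163 [ 706.  -265.2   57.7] [ 693. -280.   54.] [ 720. -252.   60.] [array([ 706.31, -265.82]), array([28.34, 26.75]), np.float64(88.95)]
ledge 128 [ 710.9 -160.8   49.7] [ 709. -235.   45.] [713. -93.  55.] [array([ 710.74, -163.93]), array([141.64,   2.85]), np.float64(89.41)]
ledge 1947 [493.2 -37.4  52.2] [ 462. -147.   47.] [526.  74.  60.] [array([493.29, -36.3 ]), array([220.06,  44.56]), np.float64(84.3)]
ledge 19 [ 485.7 -179.5   51.5] [ 472. -186.   45.] [ 503. -176.   58.] [array([ 487.03, -180.55]), array([30.54,  8.48]), np.float64(3.87)]
tall 34 [ 677.8 -259.7  103. ] [ 677. -280.  100.] [ 679. -242.  107.] [array([ 677.94, -260.74]), array([38.3 ,  2.75]), np.float64(89.7)]
tall 291 [530.2 -40.5 119.9] [521. -92. 106.] [539.  12. 124.] [array([530.7 , -40.05]), array([105.19,  10.07]), np.float64(84.34)]
tall 46 [492.9   6.2 107.2] [486.   1. 100.] [500.  12. 114.] [array([492.95,   6.48]), array([10.51,
[... 3705 characters left out ...]
), array([34.9 , 22.14]), np.float64(22.07)]
rod 93 [ 505.5 -119.7   67.2] [ 502. -147.   60.] [510. -93.  76.] [array([ 505.25, -119.79]), array([54.5 ,  4.55]), np.float64(83.75)]
rod 51 [511.3 -62.7  66.2] [509. -82.  60.] [513. -43.  76.] [array([511.11, -62.73]), array([39.34,  3.41]), np.float64(86.19)]
rod 387 [484.2 -32.2  67.2] [470. -73.  60.] [495.  14.  76.] [array([488.7 , -29.65]), array([87.21, 23.26]), np.float64(80.8)]
rod 693 [569.1  50.7  66.6] [513. -24.  60.] [669.  72.  76.] [array([574.29,  51.25]), array([170.8 ,  81.54]), np.float64(26.78)]
rod 42 [494.8  59.4  64. ] [488.  56.  60.] [502.  62.  67.] [array([494.92,  58.62]), array([ 5.35, 14.66]), np.float64(85.99)]
```

View pics/topc.png

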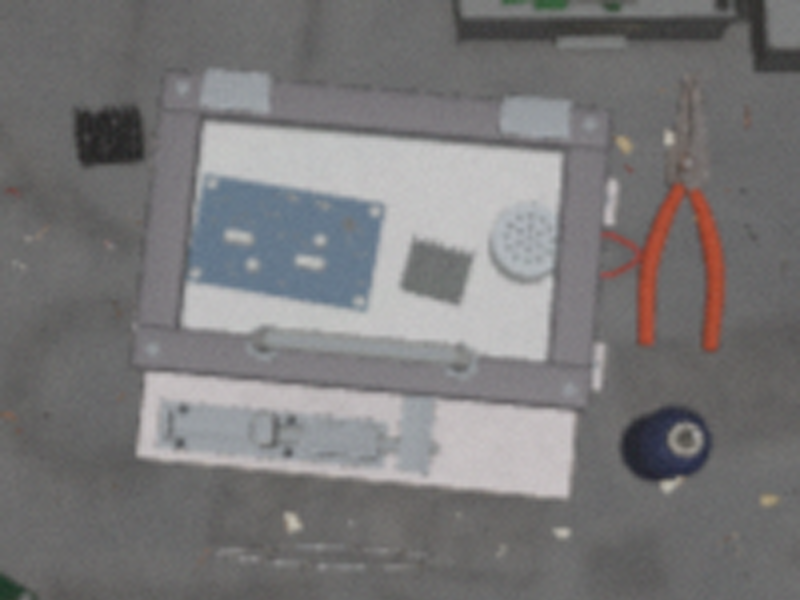

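View pics/sidec.png

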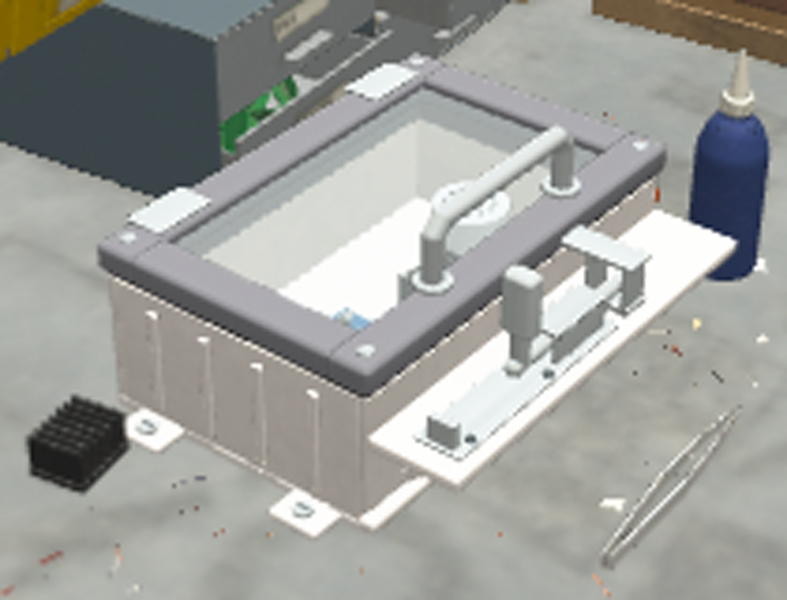

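The two cameras agree within about 3 mm. Box yaw is about -0.099, handle_mid about (529,-40) and the tab about (491,7), which puts the bolt at about 3 mm. I'll move above the tab and refine with the wrist camera.

```bash
python3 - <<'E'
from cell import arm, eoat, imaging
import cv2,numpy as np,pickle
from h import *
yaw=-0.0995
for y in(yaw,yaw+np.pi,yaw+np.pi/2,yaw-np.pi/2):
    print(round(y,2),arm.solve_ik([491,7,250],[np.pi,0,y]))
arm.move_pose([491,7,250],[np.pi,0,yaw])
print(arm.read_time_s(),arm.read_tool_pos())
c=imaging.read_camera("wrist");pickle.dump(c,open("w.pkl","wb"))
cv2.imwrite("pics/w1.png",c["pixels"][:,:,::-1])
W=world(c);z=W[...,2]
for lo,hi,nm in((112,130,"bar"),(100,112,"tab"),(80,92,"lid"),(47,57,"ledge")):
    m=(z>lo)&(z<hi); k,l,s,ce=cv2.connectedComponentsWithStats(m.astype(np.uint8))
    for i in range(1,k):
        if s[i,4]>150:
            Q=W[l==i]; print(nm,s[i,4],s[i,:4],Q.mean(0).round(1),np.percentile(Q[:,2],95).round(1),[np.round(a,2) for a in cv2.minAreaRect(Q[:,:2].astype(np.float32))])
E
```

```text
-0.1 [-2.13761325e-01  2.94683569e-01  1.70952955e+00 -4.44089210e-16
  1.13737953e+00  1.45653500e+00]
3.04 [-0.21376133  0.29468357  1.70952955  0.          1.13737953 -1.68505765]
1.47 [-2.13761325e-01  2.94683569e-01  1.70952955e+00 -4.44089210e-16
  1.13737953e+00 -1.14261325e-01]
-1.67 None
2.45 [491.26798639   6.32960928 249.97582554]
bar 1415 [313 170 121  13] [530.3 -38.9 120.8] 123.1 [array([529.81, -40.52]), array([105.18,   9.68]), np.float64(84.36)]
tab 199 [318 211  12  18] [493.3   6.7 107.4] 109.3 [array([492.64,   6.87]), array([10.28, 15.31]), np.float64(84.14)]
lid 43938 [240   8 269 219] [594.1 -46.3  84.5] 88.7 [array([569.66, -43.69]), array([226.49, 189.21]), np.float64(84.24)]
lid 355 [511 187  28  27] [ 489.4 -189.4   84.2] 90.0 [array([ 487.69, -192.24]), array([20.89, 26.32]), np.float64(63.94)]
ledge 164 [492 178  24  32] [ 492.4 -181.7   51.9] 56.6 [array([ 490.42, -184.97]), array([16.36, 35.45]), np.float64(68.14)]
ledge 2677 [261 191 129  34] [498.7  19.3  53.5] 55.6 [array([492.52,   5.5 ]), array([137.37,  37.22]), np.float64(84.48)]
ledge 1966 [404 191  62  33] [ 481.3 -112.6   52.4] 53.6 [array([ 480.99, -112.94]), array([65.98, 35.98]), np.float64(84.14)]
ledge 309 [330 215  57   9] [475.2 -27.8  53. ] 55.5 [array([476.43, -29.5 ]), array([61.42, 10.44]), np.float64(84.08)]
ledge 299 [151 226  29  50] [459.4 190.3  51.5] 55.5 [array([461.43, 192.39]), array([62.11, 12.05]), np.float64(9.68)]
ledge 369 [143 253  31  37] [438.1 204.1  52.9] 56.3 [array([438.77, 204.05]), array([43.92, 15.54]), np.float64(19.19)]
ledge 181 [133 260  21  28] [435.6 223.2  51. ] 52.8 [array([435.69, 223.68]), array([35.06,  5.99]), np.float64(18.39)]
```

View pics/w1.png

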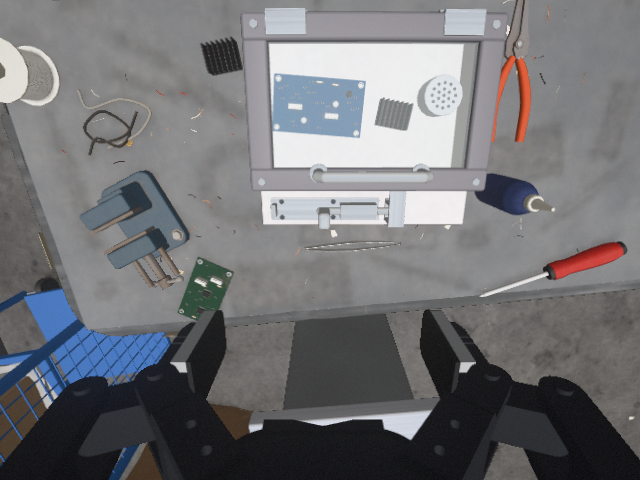

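The wrist view agrees: bar at (530,-40.3), tab at (492,6.9) with pixel (324,217), yaw -0.10. Now I'll grip the tab and slide the bolt.

```bash
python3 - <<'E'
from cell import arm, eoat, imaging
import numpy as np
yaw=-0.0995; ey=np.array([-np.sin(yaw),np.cos(yaw),0])
eoat.command_gripper(50,30)
T=np.array([491.8,6.9,90.])
arm.line_to(T+[0,0,40],200); arm.line_to(T,80)
print(arm.read_tool_pos(),arm.read_wrist_force())
eoat.command_gripper(0,40)
print("grip",arm.read_opening(),arm.read_grip_force(),arm.read_wrist_force(),arm.read_time_s())
f0=np.array(arm.read_wrist_force())
arm.line_to(T+ey*30,60)
for s in range(32,46,1):
    arm.line_to(T+ey*s,20)
    f=np.array(arm.read_wrist_force()); p=(np.array(arm.read_tool_pos())-T)@ey
    print(s,round(p,1),f.round(1))
    if abs((f-f0)@ey)>12: break
print(arm.read_opening(),arm.read_time_s())
E
```

```text
[492.17361758   6.83565398  90.34409934] [-0.0869671   0.02168696 -0.24469628]
grip 0.19479000490808343 0.0 [ 0.19944923  0.1074748  -0.50268876] 4.875
32 31.9 [-0.6 -0.7 -0.1]
33 32.9 [ 0.2  0.5 -1.1]
34 34.0 [-0.2 -0.3  0.4]
35 35.1 [0.3 0.2 0.1]
36 36.1 [-0.2  0.5 -0.5]
37 37.0 [ 0.2 -0.7  0.3]
38 38.1 [-0.6 -0.3 -0.3]
39 39.1 [-0.8 -0.5 -0.5]
40 40.1 [0.2 0.4 0.2]
41 41.1 [ 0.2 -0.  -0.1]
42 42.1 [-0.2  1.1  0.2]
43 43.1 [ 0.2  0.5 -0.3]
44 44.0 [-0.5  0.5  0.2]
45 45.1 [ 0.2  0.4 -1.4]
-0.08698513606494267 9.025
```

The jaws closed on nothing, so I'll look before moving again.

```bash
python3 - <<'E'
from cell import arm, eoat, imaging
import cv2,numpy as np
from h import *
print(arm.read_tool_pos(),arm.read_ee_rot())
a=imaging.read_camera("wrist");b=imaging.read_camera("side")
print(proj(b,[arm.read_tool_pos()]), -np.array(a["R"]).T@a["t"])
im=np.hstack([cv2.resize(a["pixels"],(400,300)),cv2.resize(b["pixels"][160:360,190:450],(400,300))])
im=np.vstack([im,np.hstack([cv2.resize(a["pixels"][220:460,160:480],(400,300)),cv2.resize(imaging.read_camera("top")["pixels"][170:350,220:460],(400,300))])])
cv2.imwrite("pics/m2.png",im[:,:,::-1])
E
```

```text
[496.23811412  51.73672221  89.98481472] [ 3.1415923e+00  6.3282311e-05 -9.9412154e-02]
[[309.97185576 285.78640223]] [576.70130128  44.94394245 255.20798259]
```

View pics/m2.png

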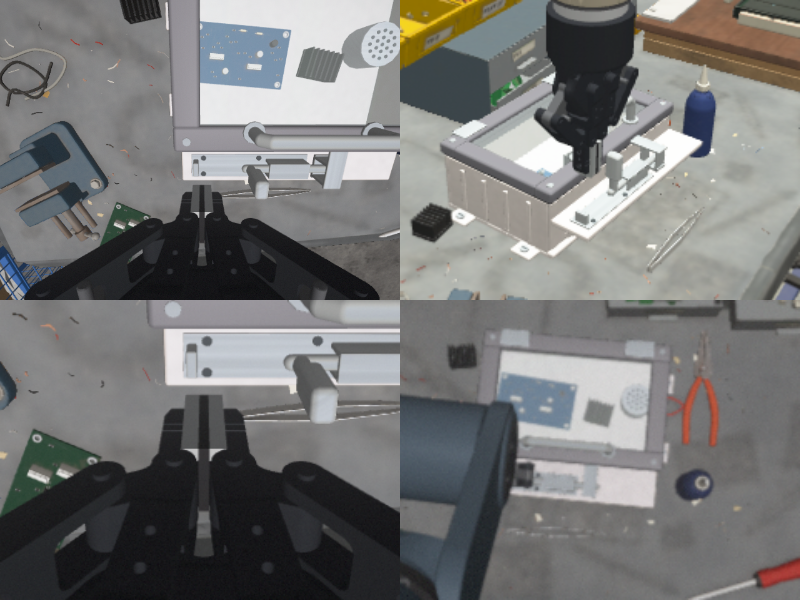

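The fingers now stand left of the tab with the tab untouched (about (258,180) in the wrist tile). I'll measure the tab and the fingers with the same camera.

```bash
python3 - <<'E'
from cell import arm, eoat, imaging
import cv2,numpy as np
from h import *
for n in("side","wrist"):
    c=imaging.read_camera(n);W=world(c);x,y,z=W[...,0],W[...,1],W[...,2]
    m=(x>455)&(x<512)&(y>-25)&(y<120)&(z>76)&(z<135)
    k,l,s,ce=cv2.connectedComponentsWithStats(m.astype(np.uint8))
    for i in range(1,k):
        if s[i,4]>40:
            Q=W[l==i];print(n,s[i],Q.mean(0).round(1),np.percentile(Q,3,0).round(1),np.percentile(Q,97,0).round(1),c["pixels"][l==i].mean(0).round())
    print(proj(c,[[492,7,108],[496.2,51.7,82],[496.2,51.7,100]]).round())
    cv2.imwrite(f"pics/x_{n}.png",c["pixels"][:,:,::-1])
E
```

```text
side [302 259  20  20 200] [489.3  59.3 125.4] [482.6  47.  113.3] [502.   66.5 134.7] [75. 77. 77.]
side [324 261  11  21 198] [488.4   9.   95.4] [482.1   2.3  78.7] [496.6  12.5 108. ] [151. 154. 151.]
[[328. 262.]
 [310. 290.]
 [310. 280.]]
wrist [ 397  270   34   49 1261] [495.2   7.9 101.1] [486.2   1.8  83.3] [500.3  12.3 109.1] [131. 133. 135.]
wrist [ 290  296   66   32 1233] [504.7  52.2 127.1] [501.1  40.  117.8] [507.3  65.  134.6] [60. 60. 62.]
[[418. 306.]
 [325. 284.]
 [325. 299.]]
```

```bash
python3 - <<'E'
from cell import arm, eoat, imaging
import cv2,numpy as np
from h import *
for n,cols,rows in(("wrist",(312,322,340),range(284,330,4)),("side",(306,311,316),range(260,294,3))):
    c=imaging.read_camera(n);W=world(c)
    for r in rows: print(n,r,[(u,W[r,u].round().tolist(),c["pixels"][r,u].tolist()) for u in cols])
c=imaging.read_camera("side")
a=cv2.resize(c["pixels"][230:310,270:350],(600,600),interpolation=2)
cv2.imwrite("pics/z3.png",a[:,:,::-1])
E
```

```text
wrist 284 [(312, [483.0, 61.0, 52.0], [233, 230, 231]), (322, [483.0, 55.0, 53.0], [233, 229, 231]), (340, [481.0, 43.0, 52.0], [233, 231, 232])]
wrist 288 [(312, [456.0, 66.0, 1.0], [187, 180, 178]), (322, [455.0, 58.0, 0.0], [171, 168, 167]), (340, [453.0, 43.0, 1.0], [169, 165, 163])]
wrist 292 [(312, [452.0, 66.0, 0.0], [130, 130, 132]), (322, [451.0, 58.0, 1.0], [134, 135, 135]), (340, [450.0, 43.0, 1.0], [127, 127, 128])]
wrist 296 [(312, [506.0, 57.0, 116.0], [88, 88, 89]), (322, [507.0, 52.0, 117.0], [59, 60, 59]), (340, [446.0, 44.0, 0.0], [126, 126, 126])]
wrist 300 [(312, [507.0, 57.0, 121.0], [87, 88, 88]), (322, [507.0, 52.0, 122.0], [41, 40, 42]), (340, [442.0, 44.0, -0.0], [126, 125, 127])]
wrist 304 [(312, [507.0, 57.0, 124.0], [86, 87, 88]), (322, [507.0, 52.0, 125.0], [38, 40, 40]), (340, [439.0, 44.0, 1.0], [123, 123, 124])]
wrist 308 [(312, [508.0, 56.0, 129.0], [87, 88, 88]), (322, [506.0, 52.0, 127.0], [40, 40, 43]), (340, [501.0, 45.0, 120.0], [41, 39, 42])]
wrist 312 [(312, [507.0, 56.0, 131.0], [83, 85, 86]), (322, [507.0, 52.0, 132.0], [36, 38, 39]), (340, [
[... 1611 characters left out ...]
7.0, 28.0, 76.0], [84, 84, 87]), (311, [519.0, 11.0, 64.0], [166, 160, 152]), (316, [517.0, -2.0, 57.0], [170, 164, 156])]
side 284 [(306, [521.0, 22.0, 65.0], [168, 162, 153]), (311, [519.0, 9.0, 57.0], [167, 160, 154]), (316, [517.0, -2.0, 51.0], [244, 242, 238])]
side 287 [(306, [519.0, 25.0, 61.0], [164, 158, 151]), (311, [518.0, 11.0, 53.0], [168, 163, 155]), (316, [512.0, 6.0, 53.0], [254, 254, 253])]
side 290 [(306, [520.0, 23.0, 54.0], [167, 162, 154]), (311, [515.0, 17.0, 52.0], [254, 253, 253]), (316, [508.0, 12.0, 52.0], [254, 253, 253])]
side 293 [(306, [518.0, 27.0, 51.0], [254, 253, 252]), (311, [511.0, 22.0, 51.0], [254, 254, 253]), (316, [503.0, 22.0, 55.0], [236, 243, 243])]
```

View pics/z3.png

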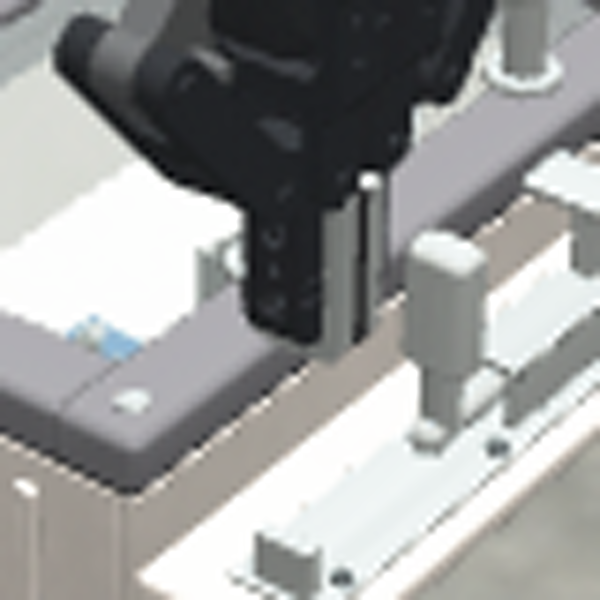

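Both cameras put the closed fingertips at z≈113 with the reported TCP at 90, where 82 was expected. x and y agree, so the real tool sits about 31 mm higher than the model says and the jaws closed above the tab. I'll correct z and retry, checking the force as I descend.

```bash
python3 - <<'E'
from cell import arm, eoat, imaging
import numpy as np
from h import *
yaw=-0.0995; ey=np.array([-np.sin(yaw),np.cos(yaw),0])
T=np.array([491.8,6.9,60.])
p=np.array(arm.read_tool_pos()); arm.line_to(p+[0,0,25],150)
arm.line_to(T+[0,0,55],200); eoat.command_gripper(50,40)
arm.line_to(T+[0,0,25],120)
for z in(15,8,0):
    arm.line_to(T+[0,0,z],60); f=np.array(arm.read_wrist_force()); print(z,f.round(1))
    if abs(f[2])>6: raise SystemExit
eoat.command_gripper(0,40)
f0=np.array(arm.read_wrist_force())
print("grip",arm.read_opening(),arm.read_grip_force(),f0,arm.read_time_s())
if arm.read_opening()<7: raise SystemExit
arm.line_to(T+ey*30,60)
for s in range(32,46,1):
    arm.line_to(T+ey*s,20)
    f=np.array(arm.read_wrist_force()); p=(np.array(arm.read_tool_pos())-T)@ey
    print(s,round(p,1),f.round(1))
    if abs((f-f0)@ey)>12: break
print(arm.read_opening(),arm.read_time_s())
E
```

```text
15 [ 0.5  1.  -0.5]
8 [-1.2 -0.4  0.2]
0 [-0.   0.1 -0. ]
grip 10.73825862478254 42.22999334335327 [-0.0841958  -0.6131833   1.66821752] 12.35
32 32.8 [-0.3  0.6  4.8]
33 33.4 [-0.1 -1.   5.3]
34 34.3 [-1.7 -0.9  5.3]
35 35.3 [-0.8 -1.6  5.3]
36 35.6 [-0.7 -3.9  5.1]
37 35.7 [-1.7 -7.6  5.6]
38 35.8 [ -2.3 -12.2   5.3]
39 35.8 [ -3.6 -16.3   5.4]
10.188559263698565 15.0
```

The bolt is against its stop: motion ended at 35.8 mm with force rising. Release, check the bolt, and go above the handle.

```bash
python3 - <<'E'
from cell import arm, eoat, imaging
import cv2,numpy as np
from h import *
yaw=-0.0995; ey=np.array([-np.sin(yaw),np.cos(yaw),0])
T=np.array([491.8,6.9,60.])
arm.line_to(T+ey*36,40)
eoat.command_gripper(50)
arm.line_to(T+ey*36+[0,0,100],200)
H=np.array([529.5,-40.3,75.])
arm.move_pose(H+[0,0,85],[np.pi,0,yaw+np.pi/2])
print(arm.read_time_s(),arm.read_tool_pos())
for n in("wrist","side"):
    c=imaging.read_camera(n);W=world(c);x,y,z=W[...,0],W[...,1],W[...,2]
    for nm,m in(("tab",(x>470)&(x<510)&(y>-20)&(y<100)&(z>95)&(z<113)),("bar",(x>515)&(x<550)&(y>-100)&(y<25)&(z>112)&(z<126))):
        k,l,s,ce=cv2.connectedComponentsWithStats(m.astype(np.uint8))
        for i in range(1,k):
            if s[i,4]>60:
                Q=W[l==i];print(n,nm,s[i],Q.mean(0).round(1),np.percentile(Q,95,0).round(1),cv2.minAreaRect(Q[:,:2].astype(np.float32)))
    cv2.imwrite(f"pics/y_{n}.png",c["pixels"][:,:,::-1])
a=cv2.imread("pics/y_side.png")[150:330,200:440];b=cv2.imread("pics/y_wrist.png")
cv2.imwrite("pics/y.png",np.hstack([cv2.resize(a,(400,300)),cv2.resize(b,(400,300))]))
E
```

```text
17.875 [529.02990526 -40.02505825 159.29521693]
wrist tab [243 127  29  19 492] [496.3  43.6 107.3] [503.2  48.2 109.4] ((495.51593017578125, 43.48666763305664), (10.54577350616455, 15.998412132263184), 84.39742279052734)
wrist bar [ 317  182   17  150 2257] [530.  -33.2 120.8] [536.5   7.9 123. ] ((529.3440551757812, -39.84693908691406), (105.03543090820312, 10.017473220825195), 84.25715637207031)
side tab [309 272  12  12 112] [492.4  45.5 103.2] [501.   49.4 108.5] ((493.2846984863281, 43.780887603759766), (12.10010051727295, 16.78280258178711), 79.97509765625)
side bar [302 224  41  30 293] [526.4 -33.7 119. ] [533.2   7.6 122.4] ((526.713623046875, -38.49454879760742), (102.03231811523438, 9.27739143371582), 83.89178466796875)
```

View pics/y.png

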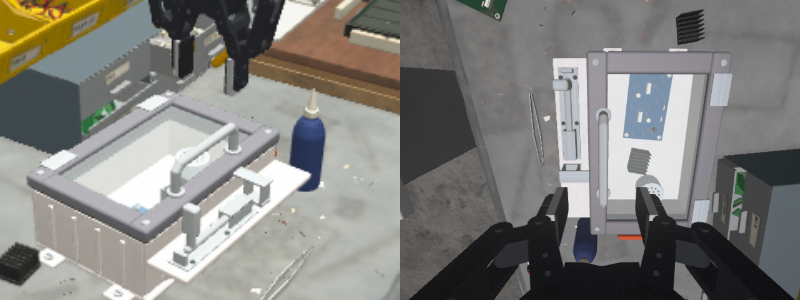

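The tab moved 36.8 mm to box y≈79.7, so the bolt is at about 0.040 and the lid is still shut. The fingers straddle the bar. Now grip the handle and lift along the arc, as pure translation so the tool-length discrepancy drops out.

```bash
python3 - <<'E'
from cell import arm, eoat, imaging
import cv2,numpy as np
from h import *
yaw=-0.0995; ex=np.array([np.cos(yaw),np.sin(yaw),0])
H=np.array([529.3,-40.2,75.])
arm.line_to(H+[0,0,30],150)
for z in(15,7,0):
    arm.line_to(H+[0,0,z],60); f=np.array(arm.read_wrist_force()); print(z,f.round(1))
    if abs(f[2])>6: raise SystemExit
eoat.command_gripper(0,80)
print("grip",arm.read_opening(),arm.read_grip_force(),arm.read_wrist_force(),arm.read_tool_pos(),arm.read_time_s())
if arm.read_opening()<7: raise SystemExit
P0=np.array(arm.read_tool_pos()); z0=P0[2]
def P(a):
    return H+ex*(-134.5*np.cos(a)+44*np.sin(a)+134.5)+np.array([0,0,44*np.cos(a)+134.5*np.sin(a)-44])
for a in np.arange(0.02,0.171,0.025):
    arm.line_to(P(a),25)
    print(a.round(3),(np.array(arm.read_tool_pos())-P0).round(1),np.array(arm.read_wrist_force()).round(1),arm.read_opening())
arm.hold(0.3)
print(arm.read_tool_pos(),arm.read_wrist_force(),arm.read_grip_force(),arm.read_time_s())
c=imaging.read_camera("side");W=world(c);x,y,z=W[...,0],W[...,1],W[...,2]
cv2.imwrite("pics/f.png",cv2.resize(c["pixels"][150:330,200:440,::-1],(800,600)))
E
```

```text
15 [0.6 0.2 0.7]
7 [-0.  -1.1  0.2]
0 [-0.7  0.9 -0.8]
grip 7.477179555655814 77.95370936393738 [ 3.02604883  0.75371516 -0.59842256] [530.50755551 -40.37529047  75.35515074] 19.9083
0.02 [ 0.5 -0.   1.7] [ 5.7  0.2 -9.5] 7.434165519209146
0.045 [ 2.  -0.2  5.8] [ 5.5  0.6 -3.8] 7.2869041033067194
0.07 [ 3.2 -0.3  9.1] [ 5.4  0.2 -6.9] 7.369215492726673
0.095 [ 4.4 -0.4 12.1] [ 5.8  0.4 -8.1] 7.121665069556342
0.12 [ 5.7 -0.6 15.2] [ 5.9  0.7 -7.5] 7.109596766049494
0.145 [ 7.  -0.7 18.1] [ 6.6 -0.  -9.2] 7.542772892673032
0.17 [ 8.7 -0.9 22. ] [ 4.5  0.  -3.8] 7.467132747227675
[539.25387596 -41.26558376  97.33574603] [ 4.50047287 -0.82848293 -4.3631906 ] 77.89105296134949 22.225
```

View pics/f.png

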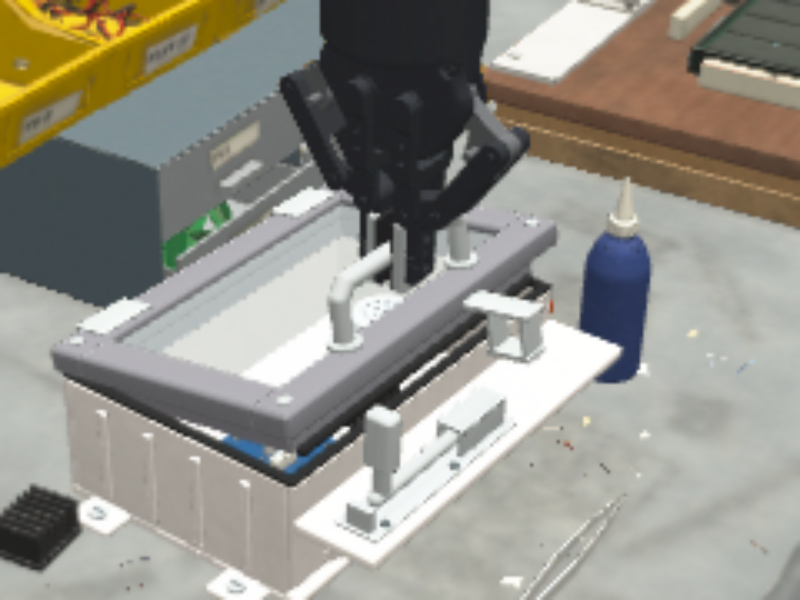

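The lid is up and held, with the bolt clear of its keeper. I'll check the lid angle by a plane fit before handing in.

```bash
cat > ang.py <<'E'
from cell import arm, eoat, imaging
import numpy as np
from h import *
yaw=-0.0995; ex=np.array([np.cos(yaw),np.sin(yaw),0]); ey=np.array([-np.sin(yaw),np.cos(yaw),0])
O=np.array([587.2,-46.,0])
def ang():
    out=[]
    for n in("side","top"):
        W=world(imaging.read_camera(n))-O
        bx,by,z=W@ex,W@ey,W[...,2]
        m=(abs(by)>95)&(abs(by)<107)&(bx>-65)&(bx<65)&(z>82)&(z<130)
        s=np.polyfit(bx[m],z[m],1); r=z[m]-np.polyval(s,bx[m]); k=abs(r)<4
        out.append((-np.arctan(np.polyfit(bx[m][k],z[m][k],1)[0]).round(3),int(k.sum())))
    return out
E
python3 - <<'E'
from ang import *
print(ang()); arm.hold(0.5); print(ang(),arm.read_tool_pos(),arm.read_opening(),arm.read_time_s())
E
```

```text
[(np.float64(0.161), 348), (np.float64(0.162), 393)]
[(np.float64(0.162), 336), (np.float64(0.159), 394)] [539.25303064 -41.27865879  97.3302377 ] 7.469641627189826 22.975
```

The lid stands still at 0.16 rad in both cameras, mid-range, so I'm handing in.

```bash
python3 -c "
from cell import arm
print(arm.job_done())"
```

```text
the job is handed in; nothing more can be done
None
```

The job is handed in (no verdict came back): the bolt is fully back at about 40 mm, and the gripper still holds the handle with the lid standing still at about 0.16 rad (roughly 2.4 cm open at the front edge).

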